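# Turn the parcel's label to the scanner and scan it

### The job

Scan the parcel that stands on the turntable: push the turntable round by its rim, with a fingertip, until the side of the parcel that carries the shipping label squarely faces the window of the desktop scanner, then press the button on top of the scanner fully down and let it come up again. Do not press the button before the label faces the scanner. Do not touch or lift the parcel, do not push on the rubber mat under it, and leave the tape roll, the small carton and the box knife where they are.

Things in the scene. Friction and masses are not known exactly. Their poses are not given: they have to be found in the camera images.
- turntable: round steel bearing base of the turntable, 190 mm across and 18 mm high, fixed to the bench; origin on the bench at the turntable's axis. It stays clear of the notches in the plate: below them is open air down to the bench
- plate_axis (a point): centre of the turning plywood plate, on its axis, level with its upper face (36 mm above the bench); turns with the plate. The plate is a disc 300 mm across and 18 mm thick (18 to 36 mm above the bench), with six open finger notches in its rim
- notch (a point): one of the six finger notches, 137 mm from the axis along the plate's x axis, at the upper face; the others follow every 60 degrees. Cut right through, open outwards: 38 mm wide at the bottom (121 mm from the axis), 41 mm at 137 mm, with rounded corners where it meets the rim (150 mm). A fingertip let down here can push either flank
- plate (a joint): turn of the plate about its vertical axis, rad, positive anticlockwise seen from above; it turns endlessly. The bearing drags with about 0.12 N m, so the plate (0.9 kg) needs about 1 N at the rim and stops almost at once when it is no longer pushed
- mat: black rubber mat, 216 mm across and 3 mm thick, glued on the middle of the plate and turning with it; its upper face is 39 mm above the bench. Origin at the centre of its underside
- parcel: small cardboard carton, 70 (x) by 140 (y) by 55 (z) mm, about 0.35 kg, standing loose on the mat near the middle and turning along with it; its top is 94 mm above the bench. Origin at the centre of its underside, z up. The white shipping label is on its long side that looks along -x, and is folded over that long edge onto the nearer half of the top
- label (a point): middle of the label on the parcel's side that looks along the parcel's -x
- scanner: desktop barcode scanner, screwed to the bench beside the turntable, its window towards the turntable: base 100 by 96 mm, body 60 (x) by 86 (y) mm, top at 122 mm above the bench. Origin on the bench under its centre. The window looks along the scanner's -x axis; the label faces it squarely when the parcel's -x axis points along the scanner's +x axis
- scanner_window (a point): middle of the scanner's dark window, 33 mm in front of the scanner's centre and 70 mm above the bench
- scan_button (a joint): travel of the scanner's button, m: 0 up, 0.005 fully down; a spring brings it up again. About 1.2 N starts it, 4 N takes it fully down
- scan_button_top (a point): centre of the top of the round button (28 mm across, in a collar 44 mm across and 12 mm high) on top of the scanner, 139 mm above the bench; it is pressed straight down
- tape_roll: roll of brown packing tape lying flat, 100 mm across, 48 mm high, a bystander; origin at the centre of its underside
- small_carton: small cardboard box without label, 60 by 90 by 45 mm high, a bystander; origin at the centre of its underside
- box_knife: box knife lying flat beyond the turntable, 152 mm long, 24 mm wide, 19 mm high, a bystander; its length is along its y axis; origin under its middle, on the bench
Not all that is in view belongs to the job. Leave any orange or purple look-alike of the parcel alone. Several things look just like the scanner: the one meant starts farthest from the robot's base.

How it is judged:
On the way, in this order (a step that is already met when the one before it is completed fails the run):
1. the labelled side of the parcel squarely faces the scanner's window and the turntable is still (angle between the x axis of parcel and the x axis of scanner, either way round below 0.16 rad and x of scanner_window in the frame of parcel below -0.08 m and velocity of joint plate between -0.1 and 0.1 rad/s), for 0.2 s.
2. the scan button is pressed down (angle between the x axis of parcel and the x axis of scanner, either way round below 0.16 rad and x of scanner_window in the frame of parcel below -0.08 m and value of joint scan_button above 0.0042 m), for 0.02 s.
At the end, for the whole second after the job is handed in: the parcel stands flat on the mat within 30 mm of the axis, its labelled side towards the scanner and square to its window within 0.16 rad (9 degrees); turntable and parcel are still; the scan button, pressed at least 4.2 mm after the turning, is up again (angle between the x axis of parcel and the x axis of scanner, either way round below 0.16 rad and x of scanner_window in the frame of parcel below -0.08 m and value of joint scan_button below 0.001 m and velocity of joint plate between -0.05 and 0.05 rad/s and horizontal distance between parcel and plate_axis below 0.03 m and angle between parcel's own z axis and vertical below 0.1 rad and height (world z) of parcel below 0.045 m and linear speed of parcel below 0.02 m/s); the robot touches nothing.
It fails at once if the scan button is pressed while the label does not face the scanner (value of joint scan_button above 0.0025 m and not (angle between the x axis of parcel and the x axis of scanner, either way round below 0.16 rad and x of scanner_window in the frame of parcel below -0.08 m)).
It fails at once if the robot touches the parcel (more than 1 N) (contact force between any of the fingers, the arm and parcel above 1 N).
It fails at once if the parcel is lifted (height (world z) of parcel above 0.054 m).
It fails at once if the fingers push on the rubber mat (more than 1 N), or another part of the robot than the fingers pushes on the turntable (more than 2 N) (contact force between the fingers and mat above 1 N or contact force between the arm and turntable above 2 N).
It fails at once if the tape roll, the small carton or the box knife is moved more than 20 mm (distance of any of tape_roll, small_carton, box_knife from where it was at the start of the episode above 0.02 m).
It also fails if it takes over 64 s, if anything falls off the work surface, if the arm or the gripper's body presses on something with over 40 N, if the wrist force passes 120 N, or if a joint passes its speed limit or range.

### The arm

A 6-joint arm with a two-finger parallel gripper is mounted at the origin on the work surface. World frame = base frame: x ahead of the robot, y to its left, z up, the work surface at z = 0. Lengths are in m, angles in rad, forces in N, time in s.
With the tool pointing down it reaches from about 0.25 to 0.725 m from the base axis. Payload 4 kg.
Tool frame: the origin (TCP) lies on the centre line of the jaws, within the pads' length; the fingertips stand 11 mm ahead of it and the grasp point (between the pads) lies 8 mm behind it; z points along the fingers, x is the direction in which the jaws open and shut, and the axes are right-handed (so a half turn about z gives the same grasp; the last joint's range is limited). The gripper opens to 85 mm and grips with 20 to 120 N. Pads are 22 mm wide; open, the fingers measure 114 mm over their backs; the gripper's body (76 mm by 85 mm) begins 54 mm behind the grasp point. The pads swing forward as they close: fully open they stand 13 mm farther back than shut.
Start: joints at [-1.206, 0.241, 0.005, 1.335, 0, 1.571], TCP at [0.178, -0.467, 0.242] pointing down, gripper open.
Joint ranges: [-2.72, 2.72], [-1.05, 1.87], [-1.09, 1.28], [-1.99, 2.15], [-1.42, 1.44], [-3.14, 3.14]. Speed limits (rad/s): [2.79, 2.79, 3.14, 3.14, 3.14, 3.14].

### API

Orientations are given as a unit quaternion [x, y, z, w].
In Python, from workcell import bot, viewer, order gives the robot as it stands. The module is installed in compiled form; this text tells all that it offers.
- The arm moves only by the tool send_rows, never from a script. Its argument "increments" is a list that holds one entry, the list of rows, each a list of 4 numbers: the shift along the tool's x, y, z in m, then the turn about the tool's z in degrees. A call has exactly 8 rows; each row shifts and turns the pose as measured when the row begins, along the tool's axes as they then stand; what a row does not reach is not made up. A row lasts 1/10 s, in which the tool goes at most 50 mm and 8.59 degrees, less where a joint would pass 70% of its speed; a pose out of reach is approached as far as the arm can. A call is refused whole if a number of a shift passes 0.05 or a number of a turn 8.59, either way. A call with a gripper value outside its range is refused whole. "hand" is the closure, from -1 (fully open) to 1 (shut), so that 0 is half open, set as the call begins (left out, the last holds). The fingers move at their own pace and stop on an object; the grip force is fixed at half the most. Time passes only in rows, so rows that do not move let the fingers close, or fill a call up. It gives the time, the measured TCP pose, the force and the opening at its end, in the units of the state.
- bot.get_obs(): the state, without advancing time (a new reading comes with each control period).
- viewer.camera(name): name is "scene" or "top" or "wrist"; returns a dict with "image" (384x512x3 uint8, red, green, blue), "range_z" (384x512 float32, m along the optical axis (not along the pixel's ray), 0 where there is no reading), "camera_matrix" (3x3 intrinsics, pixels), "eye" and "rotation" of the camera in the world. Camera axes: x right, y down, z forward; pixel columns grow to the right and rows downward; lengths in m; the calibration is good to about 2 mm. The wrist camera is an equidistant fisheye: a pixel r from the principal point sees the ray r / f radians off the axis. A picture is of the moment at which its call begins.
- order.job_done(): hands the job in, once; it reports no verdict.
The state is a dict: "clock": time; "joint_pos": joint angles; "joint_vel": joint speeds; "tau": joint torques, N m; "eef_pos": TCP position; "tool_rot": TCP orientation; "ft_force": force on the tool from outside, world axes, zero at the start; "ft_torque": the same for the moment, N m; "grip_width": finger opening in m.
Only numpy, scipy, OpenCV 4.12 (cv2) and the standard library are available. Lean on these libraries where they do the work, as an engineer would, in place of code of your own. Each camera call takes 0.05 s, during which the arm holds its last target.

## Working session

There is one attempt and no reset: what is moved stays moved. The work goes in short steps, Python scripts to look and compute and a tool call to move; the robot and the scene stay as the last step left them, time stands still between calls to the robot, and variables do not carry over. Pictures are saved under pics/ and viewed, and the job is handed in when it is done.

Besides the shell and the picture viewer there is one more tool, called after "Request:" by a JSON object that holds its "api" and its "payload", one argument or row to a line. send_rows: Moves the arm, as the interface text tells. Its arguments: {"type":"object","properties":{"increments":{"type":"array","items":{"type":"array","items":{"type":"array","items":{"type":"number"}}}},"hand":{"type":"number"}},"required":["increments"]}

```bash
mkdir -p pics
cat > h.py <<'E'
import numpy as np, cv2
from workcell import bot, viewer, order
def shot(n,tag):
    d=viewer.camera(n); cv2.imwrite(f'pics/{tag}.png',d['image'][:,:,::-1]); np.savez(f'pics/{tag}.npz',**{k:d[k] for k in ('image','range_z','camera_matrix','eye','rotation')}); return d
def ray(d,u,v,z):
    K=d['camera_matrix'];r=d['rotation']@np.array([(u-K[0,2])/K[0,0],(v-K[1,2])/K[1,1],1]);e=d['eye'];return e+r*(z-e[2])/r[2]
def cloud(d):
    K=d['camera_matrix'];Z=d['range_z'];v,u=np.indices(Z.shape)
    P=np.stack([(u-K[0,2])/K[0,0]*Z,(v-K[1,2])/K[1,1]*Z,Z],-1)
    return P@d['rotation'].T+d['eye']
E
python3 - <<'E'
from h import *
for n in('scene','top'):
    d=shot(n,n+'0');print(n,d['camera_matrix'],d['eye'],d['rotation'])
o=bot.get_obs()
print(o)
E
```

```text
scene [[357.73051551   0.         260.66002302]
 [  0.         357.73051551 192.95952632]
 [  0.           0.           1.        ]] [ 1.03255307 -0.74633531  0.72395411] [ 0.84362836  0.28423839 -0.15400899 -0.4286968 ]
top [[486.56381949   0.         253.51396408]
 [  0.         486.56381949 183.94723708]
 [  0.           0.           1.        ]] [ 0.38746679 -0.05203892  1.32247868] [-0.70149359  0.71137011 -0.03403963  0.02646905]
{'clock': 0.1, 'joint_pos': array([-1.20601278e+00,  2.41363405e-01,  3.87226469e-03,  1.33520128e+00,
        4.30419092e-05,  1.57081543e+00]), 'joint_vel': array([ 0.00059026, -0.00065929,  0.00300993,  0.00144947, -0.00023426,
       -0.00109131]), 'tau': array([-5.38534005e-04, -3.73138869e+01,  2.53009683e+01,  1.08637934e-02,
        1.08083663e-05,  2.36518261e-06]), 'eef_pos': array([ 0.17819297, -0.46659233,  0.24149417]), 'tool_rot': array([ 8.23628552e-01, -5.67128829e-01, -7.68645378e-04, -5.55376274e-04]), 'ft_force': array([0.45904741, 0.33834598, 0.23860799]), 'ft_torque': array([0.00622619, 0.0054265 , 0.02040105]), 'grip_width': 0.08512786799814612}
```

```bash
sed -i "s/^def shot.*/from scipy.spatial.transform import Rotation as R\ndef shot(n,tag):/; s/d=viewer.camera(n); /d=viewer.camera(n); d['rotation']=R.from_quat(d['rotation']).as_matrix(); /" h.py
python3 - <<'E'
from h import *
for n in('scene','top'):
    d=shot(n,n+'1');print(n,d['rotation'])
E
```

```text
scene [[ 0.79097953  0.34753682 -0.50355689]
 [ 0.61162947 -0.47085518  0.63577102]
 [-0.01614853 -0.8108721  -0.58500056]]
top [[-0.01441227 -0.99624115  0.08541575]
 [-0.99984514  0.0134961  -0.01129381]
 [ 0.01009858 -0.08556529 -0.99628139]]
```

View pics/scene0.png

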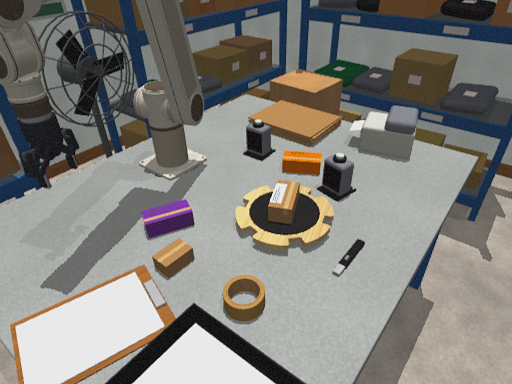

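View pics/top0.png

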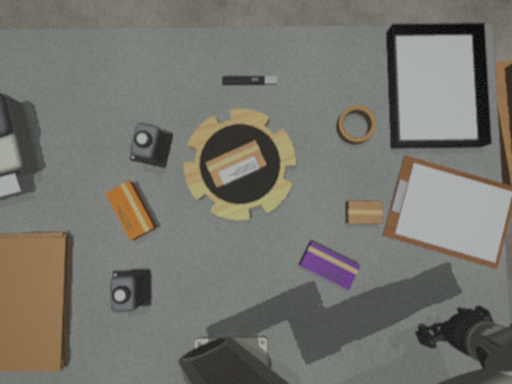

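Top view (up = +x, left = +y): the plate is at (240,164) with the labelled parcel at (237,164). There are two scanner-like things, A with its button at (144,139) and B with its button at (122,295). The orange (131,210) and purple (330,264) boxes are look-alikes. A is farther from the base and stands beside the turntable, so it fits; I'll confirm this by measurement and a crop.

Run:
```python
from h import *
d=dict(np.load('pics/top1.npz'));P=cloud(d);im=d['image']
for u,v in((144,139),(122,295),(237,164),(205,164),(285,125)): print((u,v),P[v,u].round(3))
big=cv2.resize(im[95:230,110:310],None,fx=4,fy=4,interpolation=cv2.INTER_CUBIC)[:,:,::-1]
cv2.imwrite('pics/crop1.png',big)
z=P[...,2]
# plate wood ring
hsv=cv2.cvtColor(im,cv2.COLOR_RGB2HSV)
m=((abs(z-0.037)<0.012)).astype(np.uint8)
n,l,s,c=cv2.connectedComponentsWithStats(m)
i=l[164,205];print('plate comp',s[i],c[i],np.median(z[l==i]))
pts=P[l==i][:,:2]
h=cv2.minEnclosingCircle(pts.astype(np.float32));print('circle',h)
hull=cv2.convexHull(pts.astype(np.float32))
# fit circle to rim pts by angles
# scanner body top & parcel top
for nm,zc,(u,v) in(('parcel',0.094,(237,164)),('scanA',0.122,(0,0)),):
    m=(abs(z-zc)<0.008).astype(np.uint8)
    n,l2,s2,c2=cv2.connectedComponentsWithStats(m)
    for k in range(1,n):
        if s2[k,4]>60:
            q=P[l2==k][:,:2].astype(np.float32);print(nm,s2[k],cv2.minAreaRect(q))
```

```text
(144, 139) [0.602 0.2   0.146]
(122, 295) [0.228 0.251 0.144]
(237, 164) [ 0.544 -0.025  0.095]
(205, 164) [0.553 0.062 0.036]
(285, 125) [ 0.664 -0.157 -0.004]
plate comp [ 184  108  112  112 7290] [240.18984911 163.43415638] 0.036982714461613275
circle ((0.5546551942825317, -0.029988359659910202), 0.15037624537944794)
parcel [  0  94  26  80 291] ((0.6297889351844788, 0.5406147241592407), (0.05774398148059845, 0.20411662757396698), 87.6630859375)
parcel [ 206  140   61   47 1511] ((0.5469717979431152, -0.021283268928527832), (0.07108435034751892, 0.14048270881175995), 23.25938606262207)
scanA [  0  93  13  44 126] ((0.672598123550415, 0.5481131076812744), (0.028239242732524872, 0.10837236046791077), 89.82476043701172)
scanA [130 122  29  36 504] ((0.6058591604232788, 0.2065901756286621), (0.058728694915771484, 0.08483655750751495), 76.69955444335938)
scanA [110 275  26  37 547] ((0.2290976196527481, 0.25709784030914307), (0.08474607020616531, 0.05907042324542999), 2.640554189682007)
```

View pics/crop1.png

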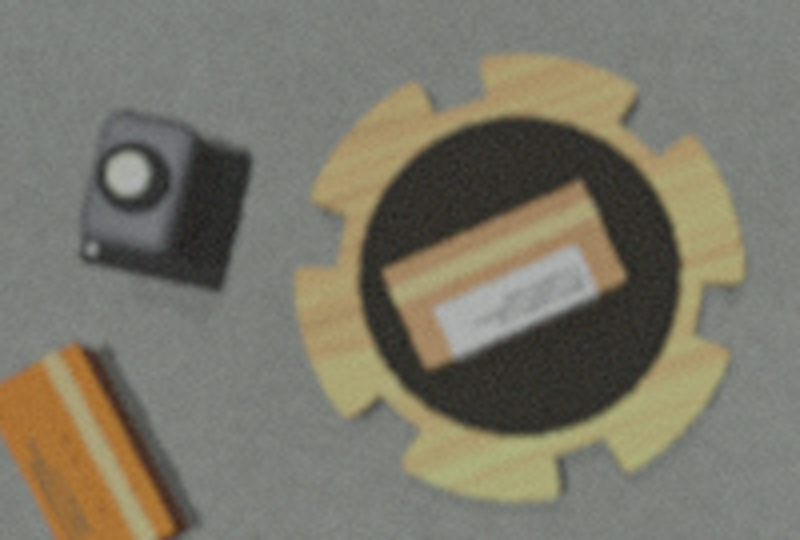

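Run:
```python
from h import *
d=dict(np.load('pics/top1.npz'));im=d['image']
# wood mask; pixels -> plane z=.036
v,u=np.indices(im.shape[:2]);K=d['camera_matrix']
r=np.stack([(u-K[0,2])/K[0,0],(v-K[1,2])/K[1,1],np.ones(u.shape)],-1)@d['rotation'].T
Q=d['eye']+r*((.036-d['eye'][2])/r[...,2])[...,None]
hsv=cv2.cvtColor(im,cv2.COLOR_RGB2HSV)
c=np.array([.5547,-.0300]);
w=(hsv[...,1]>70)&(hsv[...,0]<35)
w&=(np.hypot(*(Q[...,:2]-c).transpose(2,0,1))<.17)
cs,_=cv2.findContours(w.astype(np.uint8),cv2.RETR_EXTERNAL,cv2.CHAIN_APPROX_NONE)
k=max(cs,key=cv2.contourArea)[:,0]
print(cv2.contourArea(k))
q=Q[k[:,1],k[:,0],:2]
print('circ',cv2.minEnclosingCircle(q.astype(np.float32)))
c=np.array(cv2.minEnclosingCircle(q.astype(np.float32))[0])
e=Q[...,:2]-c;rr=np.hypot(e[...,0],e[...,1]);a=np.degrees(np.arctan2(e[...,1],e[...,0]))
s=(rr>.126)&(rr<.145)&~w
z=np.exp(1j*6*np.radians(a[s])).sum();print('notch phase',np.degrees(np.angle(z))/6,'mod 60')
print(np.histogram(a[s],36,(-180,180)))
```

```text
8525.0
circ ((0.5534833669662476, -0.030129725113511086), 0.14910218119621277)
notch phase 18.35309754970233 mod 60
(array([ 4, 64, 49,  0,  0,  1,  5, 64, 41,  0,  0,  0,  4, 63, 38,  0,  0,
        0,  5, 62, 42,  0,  0,  0,  0, 60, 45,  0,  0,  0,  0, 67, 50,  1,
        9,  0]), array([-180., -170., -160., -150., -140., -130., -120., -110., -100.,
        -90.,  -80.,  -70.,  -60.,  -50.,  -40.,  -30.,  -20.,  -10.,
          0.,   10.,   20.,   30.,   40.,   50.,   60.,   70.,   80.,
         90.,  100.,  110.,  120.,  130.,  140.,  150.,  160.,  170.,
        180.]))
```

Scanner A is at (0.606, 0.207), 0.64 m from the base, against 0.34 m for B, so A is the one. Its +x is at 76.7°. The parcel's −x (label) is at 203.3°, so the plate must turn about −126.6° (clockwise). The notches lie at 18.35° + 60k. I'll use the one at −41.65° and push it round the robot side. I start by shutting the fingers and turning the tool.

Request:
{"api": "send_rows", "payload": {
  "increments": [
    [[0,0,0,-8.5],[0,0,0,-8.5],[0,0,0,-8.5],[0,0,0,-8.5],[0,0,0,-8.5],[0,0,0,-8.5],[0,0,0,-8.5],[0,0,0,-8.5]]
  ],
  "hand": 1
}}

```text
clock: 1.0
eef_pos: [0.1777, -0.4653, 0.2394]
tool_rot: [1.0, -0.001, -0.001, -0.003]
ft_force: [-0.0, 0.0, 0.4]
grip_width: -0.0
```

```bash
cat >> h.py <<'E'
C=np.array([.554,-.030])
def st():
    o=bot.get_obs();T=R.from_quat(o['tool_rot']).as_matrix();p=o['eef_pos']
    e=p[:2]-C
    print('t',round(o['clock'],2),'p',p.round(4),'yaw',np.degrees(np.arctan2(T[1,0],T[0,0])).round(2),'tilt',T[2,:2].round(4),'polar',np.hypot(*e).round(4),np.degrees(np.arctan2(e[1],e[0])).round(2),'j',np.degrees(o['joint_pos']).round(1),'F',o['ft_force'].round(1),'w',round(o['grip_width'],4))
    return p,T
def to(g):
    p,T=st();print('tool shift',(T.T@(np.array(g)-p)).round(4))
E
python3 -c "
from h import *
st()"
```

```text
t 1.0 p [ 0.1777 -0.4653  0.2394] yaw -0.09 tilt [-0.0024 -0.0061] polar 0.5754 -130.84 j [-69.1  13.9   0.   76.5  -0.   21. ] F [-0.   0.   0.4] w -0.0
```

Request:
{"api": "send_rows", "payload": {
  "increments": [
    [[0,0,0,-8.5],[0,0,0,-8.5],[0,0,0,-8.5],[0,0,0,-8.5],[0,0,0,-8.5],[0,0,0,-8.5],[0,0,0,-8.5],[0,0,0,-8.5]]
  ]
}}

```text
clock: 1.8
eef_pos: [0.1771, -0.4638, 0.2372]
tool_rot: [0.826, 0.564, 0.001, -0.006]
ft_force: [-0.6, -0.7, -0.3]
grip_width: 0.0001
```

Request:
{"api": "send_rows", "payload": {
  "increments": [
    [[0,0,0,-8.5],[0,0,0,-8.5],[0,0,0,-8.5],[0,0,0,-8.5],[0,0,0,-8.5],[0,0,0,-8.5],[0,0,0,-8.5],[0,0,0,-8.5]]
  ]
}}

```text
clock: 2.6
eef_pos: [0.1766, -0.4624, 0.2351]
tool_rot: [0.363, 0.932, 0.006, -0.005]
ft_force: [0.0, 0.3, -1.3]
grip_width: -0.0004
```

```bash
python3 -c "
from h import *
to([.6586,-.123,.2])"
```

```text
t 2.6 p [ 0.1766 -0.4624  0.2351] yaw 137.43 tilt [0.0147 0.0074] polar 0.574 -131.11 j [ -69.1   14.1   -0.3   76.5    0.  -116.5] F [ 0.   0.3 -1.3] w -0.0004
tool shift [-0.1258  0.5758  0.0375]
```

Request:
{"api": "send_rows", "payload": {
  "increments": [
    [[-0.008,0.036,0.001,0],[-0.008,0.036,0.001,0],[-0.008,0.036,0.001,0],[-0.008,0.036,0.001,0],[-0.008,0.036,0.001,0],[-0.008,0.036,0.001,0],[-0.008,0.036,0.001,0],[-0.008,0.036,0.001,0]]
  ]
}}

```text
clock: 3.4
eef_pos: [0.423, -0.2906, 0.2261]
tool_rot: [0.367, 0.93, 0.006, -0.007]
ft_force: [0.1, -1.5, 0.6]
grip_width: 0.0001
```

```bash
python3 -c "
from h import *
to([.6586,-.123,.2])"
```

```text
t 3.4 p [ 0.423  -0.2906  0.2261] yaw 136.93 tilt [0.0164 0.006 ] polar 0.2917 -116.68 j [-34.8  16.4   1.3  75.8   0.5 -81.7] F [ 0.1 -1.5  0.6] w 0.0001
tool shift [-0.0581  0.2832  0.0269]
```

Request:
{"api": "send_rows", "payload": {
  "increments": [
    [[-0.008,0.038,0.002,0],[-0.008,0.038,0.002,0],[-0.008,0.038,0.002,0],[-0.008,0.038,0.002,0],[-0.008,0.038,0.002,0],[-0.008,0.038,0.002,0],[-0.008,0.038,0.002,-0.7],[-0.004,0.02,0.002,-0.7]]
  ]
}}

```text
clock: 4.2
eef_pos: [0.6713, -0.1116, 0.207]
tool_rot: [0.354, 0.935, 0.006, -0.008]
ft_force: [-0.5, -0.2, 0.0]
grip_width: 0.0003
```

```bash
python3 -c "
from h import *
to([.6586,-.123,.1])
shot('wrist','w1');shot('scene','s1')
im=cv2.imread('pics/s1.png')[120:300,180:420];cv2.imwrite('pics/s1c.png',cv2.resize(im,None,fx=3,fy=3))
"
```

```text
t 4.2 p [ 0.6713 -0.1116  0.207 ] yaw 138.54 tilt [0.0189 0.0047] polar 0.1429 -34.82 j [ -9.8  36.9  30.6  84.5   0.8 -58.3] F [-0.5 -0.2  0. ] w 0.0003
tool shift [-0.     -0.0175  0.1069]
```

View pics/s1c.png

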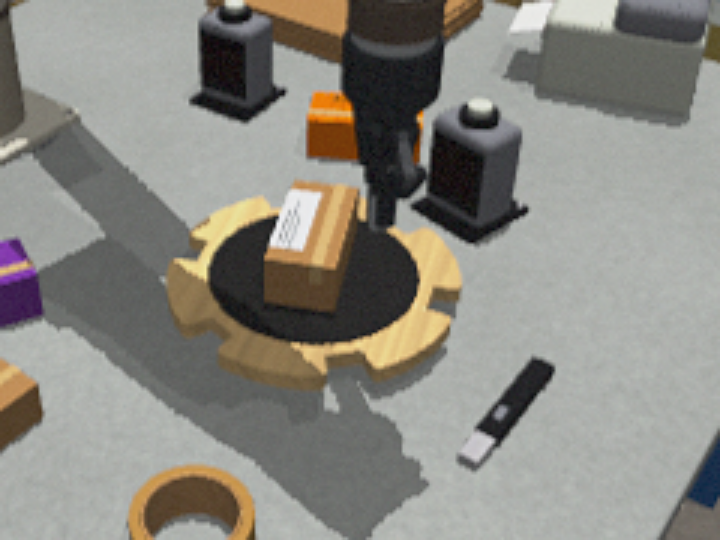

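View pics/w1.png

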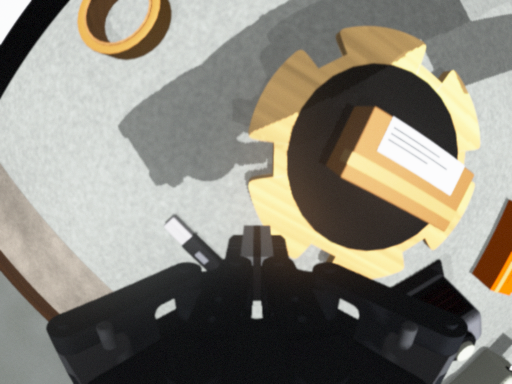

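Request:
{"api": "send_rows", "payload": {
  "increments": [
    [[0,-0.009,0.005,0],[0,-0.009,0.01,0],[0,0,0.017,0],[0,0,0.017,0],[0,0,0.017,0],[0,0,0.017,0],[0,0,0.015,0],[0,0,0,0]]
  ]
}}

```text
clock: 5.1
eef_pos: [0.6461, -0.1344, 0.1038]
tool_rot: [0.359, 0.933, 0.003, -0.011]
ft_force: [-1.5, -0.1, 0.3]
grip_width: -0.0002
```

```bash
python3 -c "
from h import *
to([.6586,-.123,.06])
d=shot('top','t2')
im=cv2.imread('pics/t2.png')[95:230,150:310];cv2.imwrite('pics/t2c.png',cv2.resize(im,None,fx=4,fy=4))
shot('wrist','w2')
"
```

```text
t 5.1 p [ 0.6461 -0.1344  0.1038] yaw 137.88 tilt [ 0.0231 -0.002 ] polar 0.1392 -48.56 j [-12.   37.5  16.3  70.    0.6 -59.9] F [-1.5 -0.1  0.3] w -0.0002
tool shift [-0.0026  0.0169  0.0437]
```

View pics/t2c.png

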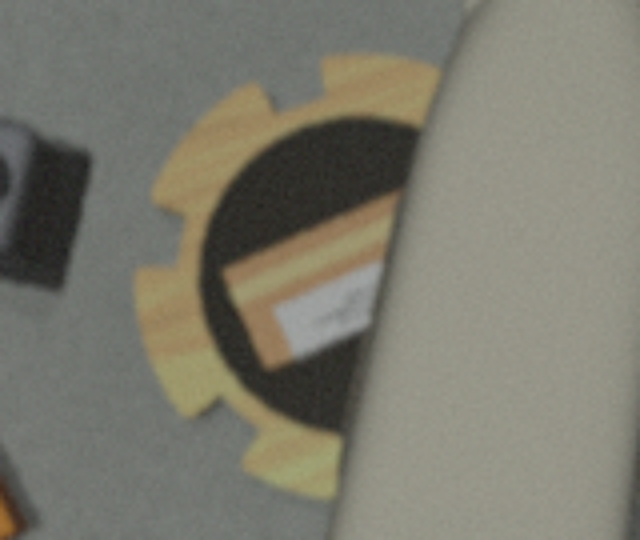

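View pics/w2.png

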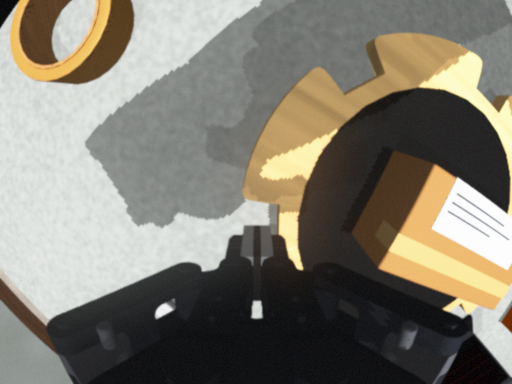

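```bash
python3 -c "
from h import *
to([.6586,-.123,.06])
"
```

```text
t 5.2 p [ 0.6481 -0.1345  0.1064] yaw 137.89 tilt [0.0192 0.0003] polar 0.1406 -47.98 j [-12.   37.4  16.5  70.    0.6 -59.9] F [ 0.9 -0.4  0.9] w 0.0002
tool shift [-0.001   0.0155  0.0464]
```

Request:
{"api": "send_rows", "payload": {
  "increments": [
    [[0,0.005,0.004,0],[0,0.005,0.006,0],[0,0.004,0.006,0],[0,0.002,0.006,0],[0,0,0.006,0],[0,0,0.006,0],[0,0,0.003,0],[0,0,0,0]]
  ]
}}

```text
clock: 6.0
eef_pos: [0.661, -0.1216, 0.0698]
tool_rot: [0.359, 0.933, 0.004, -0.006]
ft_force: [0.3, -0.6, -0.3]
grip_width: -0.0
```

```bash
python3 -c "
from h import *
to([.6586,-.123,.06])
shot('wrist','w3')
d=shot('scene','s3')
im=cv2.imread('pics/s3.png')[120:300,220:360];cv2.imwrite('pics/s3c.png',cv2.resize(im,None,fx=4,fy=3))
to([.6586,-.123,.06])
"
```

```text
t 6.0 p [ 0.661  -0.1216  0.0698] yaw 137.9 tilt [0.0142 0.0033] polar 0.1409 -40.55 j [-10.7  40.   15.4  66.1   0.6 -58.6] F [ 0.3 -0.6 -0.3] w -0.0
tool shift [ 0.0007 -0.0027  0.0098]
t 6.1 p [ 0.6614 -0.1217  0.0704] yaw 137.9 tilt [0.0134 0.0038] polar 0.1412 -40.51 j [-10.7  39.9  15.5  66.1   0.6 -58.6] F [-0.1 -0.3  0.3] w -0.0003
tool shift [ 0.0011 -0.0028  0.0104]
```

View pics/w3.png

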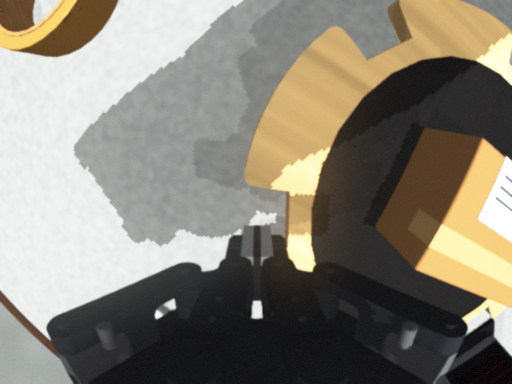

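View pics/s3c.png

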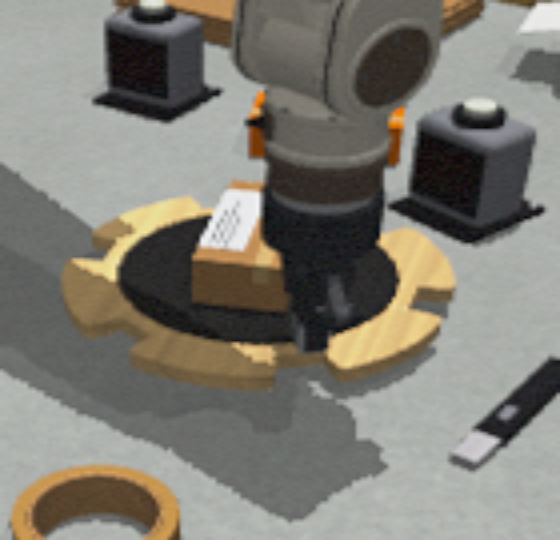

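Request:
{"api": "send_rows", "payload": {
  "increments": [
    [[0,-0.002,0.004,0],[0,0,0.006,0],[0,0,0.006,0],[0,0,0.006,0],[0,0,0.006,0],[0,0,0.005,0],[0,0,0.002,0],[0,0,0,0]]
  ]
}}

```text
clock: 6.9
eef_pos: [0.6597, -0.1234, 0.0325]
tool_rot: [0.36, 0.933, 0.004, -0.005]
ft_force: [-0.4, -0.2, -0.6]
grip_width: 0.0002
```

```bash
python3 -c "
from h import *
to([.6586,-.123,.034])
d=shot('scene','s4')
im=cv2.imread('pics/s4.png')[170:270,220:360];cv2.imwrite('pics/s4c.png',cv2.resize(im,None,fx=5,fy=5))
to([.6586,-.123,.034])
"
```

```text
t 6.9 p [ 0.6597 -0.1234  0.0325] yaw 137.86 tilt [0.013 0.004] polar 0.141 -41.47 j [-10.8  41.7  12.8  61.6   0.6 -58.7] F [-0.4 -0.2 -0.6] w 0.0002
tool shift [ 0.0011 -0.0004 -0.0015]
t 6.95 p [ 0.6597 -0.1234  0.0327] yaw 137.86 tilt [0.0128 0.0041] polar 0.141 -41.45 j [-10.8  41.7  12.8  61.6   0.6 -58.7] F [-0.5 -0.3  0.2] w -0.0001
tool shift [ 0.0011 -0.0005 -0.0013]
```

View pics/s4c.png

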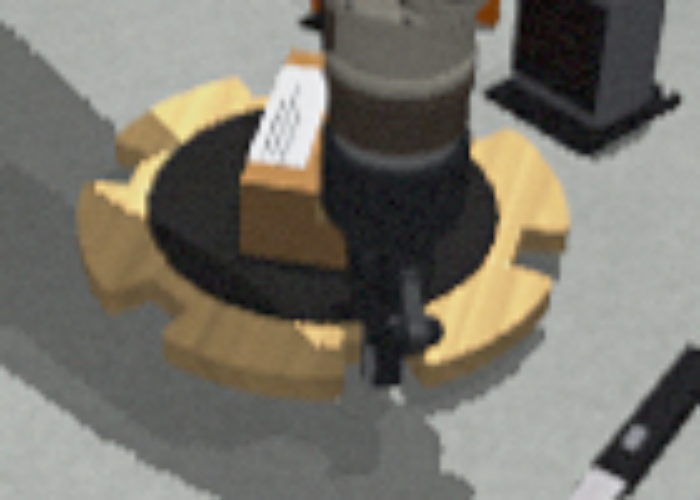

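The finger is in the notch with no contact. Now I push clockwise along the arc: −y of the tool with a matching turn.

Request:
{"api": "send_rows", "payload": {
  "increments": [
    [[0,-0.004,0,1.5],[0,-0.006,0,2.5],[0.0002,-0.0074,0,3],[0.0002,-0.0074,0,3],[0.0002,-0.0074,0,3],[0.0002,-0.0074,0,3],[0.0002,-0.0074,0,3],[0.0002,-0.0074,0,3]]
  ]
}}

```text
clock: 7.75
eef_pos: [0.6186, -0.1566, 0.0357]
tool_rot: [0.54, 0.842, 0.006, -0.002]
ft_force: [0.6, 0.4, -0.8]
grip_width: -0.0003
```

```bash
python3 -c "
from h import *
st()"
```

```text
t 7.75 p [ 0.6186 -0.1566  0.0357] yaw 114.61 tilt [0.0097 0.008 ] polar 0.1421 -62.96 j [-14.5  37.8   5.7  57.9   0.7 -39.1] F [ 0.6  0.4 -0.8] w -0.0003
```

Request:
{"api": "send_rows", "payload": {
  "increments": [
    [[0.0005,-0.0074,0.0003,2.7],[0.0005,-0.0074,0.0003,2.7],[0.0005,-0.0074,0.0003,2.7],[0.0005,-0.0074,0.0003,2.7],[0.0005,-0.0074,0.0003,2.7],[0.0005,-0.0074,0.0003,2.7],[0.0005,-0.0074,0.0003,2.7],[0.0005,-0.0074,0.0003,2.7]]
  ]
}}

```text
clock: 8.55
eef_pos: [0.5634, -0.1713, 0.0376]
tool_rot: [0.698, 0.716, 0.009, 0.004]
ft_force: [1.2, -1.2, -0.4]
grip_width: -0.0
```

```bash
python3 -c "
from h import *
st()
d=shot('scene','s5')
im=cv2.imread('pics/s5.png')[170:270,220:360];cv2.imwrite('pics/s5c.png',cv2.resize(im,None,fx=5,fy=5))
"
```

```text
t 8.55 p [ 0.5634 -0.1713  0.0376] yaw 91.49 tilt [0.008  0.0186] polar 0.1416 -86.19 j [-17.3  32.3  -4.2  52.7   0.8 -18.8] F [ 1.2 -1.2 -0.4] w -0.0
```

View pics/s5c.png

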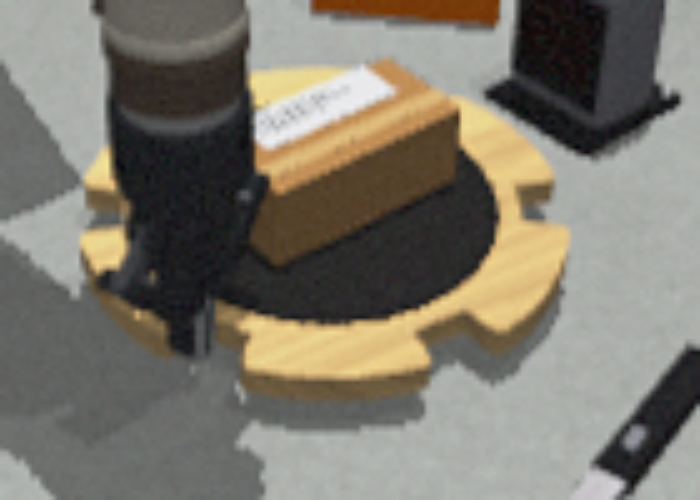

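```bash
python3 -c "
from h import *
p,T=st()
for f in('s5','s4','s3'):
  d=dict(np.load(f'pics/{f}.npz'));P=cloud(d)
  if f=='s5': pp,TT=p,T
  else: pp=np.array([.6597,-.1234,.0326]) if f=='s4' else np.array([.6612,-.1216,.070]); TT=R.from_euler('z',137.9,degrees=True).as_matrix()@np.diag([1,-1,-1.])
  L=(P-pp)@TT
  m=(d['range_z']>0)&(abs(L[...,0])<.1)&(abs(L[...,1])<.08)&(L[...,2]<.02)&(d['image'].max(-1)<90)&(P[...,2]>.045)
  for a in range(-15,3):
    k=m&(L[...,2]>a*.01)&(L[...,2]<a*.01+.01)
    if k.sum()>3: print(f,'tool z',a*10,'x',np.percentile(L[k][:,0],[2,98]).round(3),'y',np.percentile(L[k][:,1],[2,98]).round(3),k.sum())
"
```

```text
t 8.6 p [ 0.5619 -0.1712  0.0374] yaw 91.4 tilt [0.0084 0.0166] polar 0.1414 -86.8 j [-17.3  32.2  -4.3  52.7   0.8 -18.7] F [-1.8  0.5 -0.2] w -0.0003
s5 tool z -150 x [-0.038  0.012] y [-0.014  0.039] 87
s5 tool z -140 x [-0.037  0.019] y [-0.013  0.039] 86
s5 tool z -130 x [-0.038  0.015] y [-0.01   0.039] 79
s5 tool z -120 x [-0.038 -0.01 ] y [-0.007  0.035] 28
s5 tool z -110 x [-0.041 -0.013] y [-0.005  0.013] 39
s5 tool z -100 x [-0.046  0.016] y [-0.004  0.022] 75
s5 tool z -90 x [-0.06   0.053] y [-0.005  0.021] 94
s5 tool z -80 x [-0.061  0.058] y [-0.008  0.02 ] 85
s5 tool z -70 x [-0.051  0.053] y [0.006 0.019] 61
s5 tool z -60 x [-0.042  0.089] y [-0.01   0.018] 68
s5 tool z -50 x [-0.036  0.097] y [-0.009  0.016] 84
s5 tool z -40 x [-0.03   0.096] y [-0.006  0.016] 53
s5 tool z -30 x [-0.013  0.099] y [-0.008  0.015] 46
s5 tool z -20 x [-0.014  0.098] y [-0.013  0.017] 57
s5 tool z -10 x [-0.014  0.093] y [-0.012  0.013] 19
s4 tool z -150 x [-0.04  -0.006] y [-0.038  0.029] 90
s4 tool z -140 x [-0.04  -0.006] y [-0.038  0.029] 90
s4 tool z -130 x [-0.04  -0.006] y [-0.03
[... 798 characters left out ...]
.022  0.016] 33
s3 tool z -110 x [-0.042 -0.02 ] y [-0.012  0.01 ] 40
s3 tool z -100 x [-0.047  0.003] y [-0.02   0.018] 72
s3 tool z -90 x [-0.062  0.01 ] y [-0.02   0.015] 72
s3 tool z -80 x [-0.063  0.011] y [-0.017  0.01 ] 56
s3 tool z -70 x [-0.055  0.011] y [-0.017  0.016] 38
s3 tool z -60 x [-0.048  0.039] y [-0.017  0.012] 39
s3 tool z -50 x [-0.036  0.025] y [-0.013  0.006] 18
s3 tool z -40 x [-0.032  0.02 ] y [-0.013  0.007] 18
s3 tool z -30 x [-0.014  0.005] y [-0.011  0.005] 6
s3 tool z -20 x [-0.014  0.099] y [-0.055  0.006] 69
s3 tool z -10 x [-0.014  0.099] y [-0.052  0.007] 66
s3 tool z 0 x [-0.013  0.099] y [-0.055  0.001] 61
s3 tool z 10 x [0.075 0.098] y [-0.052  0.002] 54
```

Request:
{"api": "send_rows", "payload": {
  "increments": [
    [[0.0005,-0.0074,0.0004,2.7],[0.0005,-0.0074,0.0004,2.7],[0.0005,-0.0074,0.0004,2.7],[0.0005,-0.0074,0.0004,2.7],[0.0005,-0.0074,0.0004,2.7],[0.0005,-0.0074,0.0004,2.7],[0.0005,-0.0074,0.0004,2.7],[0.0005,-0.0074,0.0004,2.7]]
  ]
}}

```text
clock: 9.4
eef_pos: [0.5093, -0.1631, 0.0382]
tool_rot: [0.825, 0.565, 0.013, 0.009]
ft_force: [1.2, -1.4, -0.2]
grip_width: -0.0003
```

```bash
python3 -c "
from h import *
st()"
```

```text
t 9.4 p [ 0.5093 -0.1631  0.0382] yaw 68.82 tilt [0.0119 0.0299] polar 0.1404 -108.57 j [-18.1  26.6 -14.2  47.5   0.6   3.1] F [ 1.2 -1.4 -0.2] w -0.0003
```

Request:
{"api": "send_rows", "payload": {
  "increments": [
    [[0.0003,-0.0074,0.0005,2.7],[0.0003,-0.0074,0.0005,2.7],[0.0003,-0.0074,0.0005,2.7],[0.0003,-0.0074,0.0005,2.7],[0.0003,-0.0074,0.0005,2.7],[0.0003,-0.0074,0.0005,2.7],[0.0003,-0.0074,0.0005,2.7],[0.0003,-0.0074,0.0005,2.7]]
  ]
}}

```text
clock: 10.2
eef_pos: [0.4647, -0.1357, 0.038]
tool_rot: [0.92, 0.391, 0.019, 0.014]
ft_force: [-0.1, -0.9, 0.2]
grip_width: -0.0001
```

```bash
python3 -c "
from h import *
st()"
```

```text
t 10.2 p [ 0.4647 -0.1357  0.038 ] yaw 46.13 tilt [0.0243 0.0416] polar 0.1384 -130.19 j [-16.4  21.4 -23.   42.8   0.1  27.5] F [-0.1 -0.9  0.2] w -0.0001
```

Request:
{"api": "send_rows", "payload": {
  "increments": [
    [[-0.0001,-0.0074,0.0006,2.7],[-0.0001,-0.0074,0.0006,2.7],[-0.0001,-0.0074,0.0006,2.7],[-0.0001,-0.0074,0.0006,2.7],[-0.0001,-0.0074,0.0006,2.7],[-0.0001,-0.0074,0.0006,2.7],[-0.0001,-0.0074,0.0006,2.7],[-0.0001,-0.0074,0.0006,2.7]]
  ]
}}

```text
clock: 11.0
eef_pos: [0.4339, -0.0926, 0.0363]
tool_rot: [0.979, 0.203, 0.027, 0.017]
ft_force: [-0.5, -0.1, 0.9]
grip_width: -0.0001
```

```bash
python3 -c "
from h import *
st()
shot('top','t6')
d=shot('scene','s6')
im=cv2.imread('pics/s6.png')[130:270,180:380];cv2.imwrite('pics/s6c.png',cv2.resize(im,None,fx=4,fy=4))
st()"
```

```text
t 11.0 p [ 0.4339 -0.0926  0.0363] yaw 23.45 tilt [0.0464 0.0446] polar 0.1354 -152.48 j [-11.7  17.4 -29.9  39.1  -0.6  54.9] F [-0.5 -0.1  0.9] w -0.0001
t 11.1 p [ 0.4333 -0.0918  0.036 ] yaw 23.64 tilt [0.0459 0.043 ] polar 0.1356 -152.87 j [-11.6  17.4 -30.   39.1  -0.5  54.8] F [ 0.2 -0.8 -1.1] w 0.0003
```

View pics/t6.png

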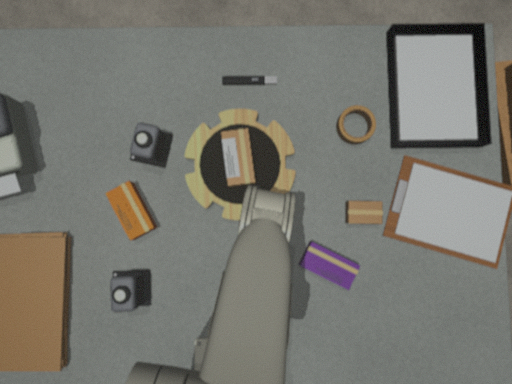

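View pics/s6c.png

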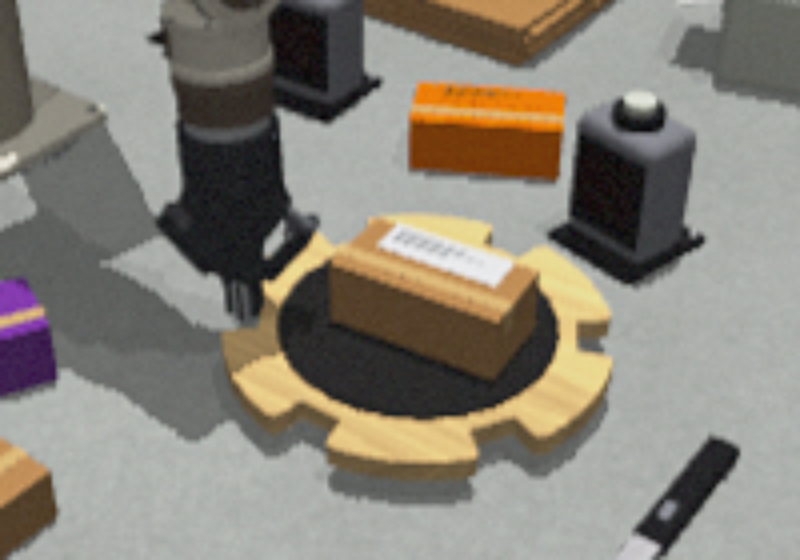

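```bash
cat >> h.py <<'E'
def parcel(f):
    d=dict(np.load(f'pics/{f}.npz'));P=cloud(d);im=d['image']
    hsv=cv2.cvtColor(im,cv2.COLOR_RGB2HSV)
    rr=np.hypot(P[...,0]-C[0],P[...,1]-C[1])
    m=(abs(P[...,2]-.094)<.008)&(rr<.1)
    q=P[m][:,:2].astype(np.float32);r=cv2.minAreaRect(q)
    lab=m&(hsv[...,1]<40)&(hsv[...,2]>150)
    print('parcel',r,'n',m.sum(),'label centroid - parcel centre',P[lab][:,:2].mean(0)-np.array(r[0]),lab.sum(),'off axis',np.hypot(*(np.array(r[0])-C)))
    # plate notch phase
    v,u=np.indices(im.shape[:2]);K=d['camera_matrix']
    y=np.stack([(u-K[0,2])/K[0,0],(v-K[1,2])/K[1,1],np.ones(u.shape)],-1)@d['rotation'].T
    Q=d['eye']+y*((.036-d['eye'][2])/y[...,2])[...,None]
    e=Q[...,:2]-C;rr=np.hypot(e[...,0],e[...,1]);a=np.degrees(np.arctan2(e[...,1],e[...,0]))
    w=(hsv[...,1]>70)&(hsv[...,0]<35)
    s=(rr>.126)&(rr<.145)&~w&((a>-20)&(a<160))
    z=np.exp(1j*6*np.radians(a[s])).sum();print('notch phase',np.degrees(np.angle(z))/6)
E
python3 -c "
from h import *
parcel('top1');parcel('t6')"
```

```text
parcel ((0.5469717979431152, -0.021283268928527832), (0.07108435034751892, 0.14048270881175995), 23.25938606262207) n 1511 label centroid - parcel centre [-0.01692351 -0.00550036] 475 off axis 0.011197188250840843
notch phase 18.826209368800818
parcel ((0.5649175047874451, -0.026187613606452942), (0.14084981381893158, 0.0702950581908226), 6.645641803741455) n 1500 label centroid - parcel centre [-0.00134538  0.01716038] 444 off axis 0.011564004531198857
notch phase -28.030212867889023
```

Request:
{"api": "send_rows", "payload": {
  "increments": [
    [[-0.0006,-0.006,0.0002,2.5],[-0.0006,-0.0074,0.0002,3],[-0.0006,-0.0074,0.0002,3],[-0.0006,-0.0074,0.0002,3],[-0.0004,-0.007,0.0002,2.7],[-0.0003,-0.005,0.0002,2],[0,-0.003,0,1],[0,0,0,0]]
  ]
}}

```text
clock: 11.9
eef_pos: [0.4222, -0.0545, 0.036]
tool_rot: [0.998, 0.053, 0.032, 0.016]
ft_force: [-0.2, 0.8, 1.1]
grip_width: 0.0004
```

```bash
python3 -c "
from h import *
st()
shot('top','t7')
st();parcel('t7')"
```

```text
t 11.9 p [ 0.4222 -0.0545  0.036 ] yaw 6.13 tilt [0.0626 0.0348] polar 0.1341 -169.46 j [ -6.6  15.6 -32.8  37.7  -1.2  77.3] F [-0.2  0.8  1.1] w 0.0004
t 11.95 p [ 0.4222 -0.0546  0.036 ] yaw 6.12 tilt [0.0626 0.0348] polar 0.1341 -169.42 j [ -6.6  15.6 -32.8  37.7  -1.2  77.3] F [-1.1  0.3  0. ] w -0.0
parcel ((0.5660175085067749, -0.02948204055428505), (0.07035034894943237, 0.14136093854904175), 79.37320709228516) n 1509 label centroid - parcel centre [0.00307387 0.01669238] 465 off axis 0.012028665457888972
notch phase 15.241793448329632
```

Request:
{"api": "send_rows", "payload": {
  "increments": [
    [[-0.001,-0.003,0,0.5],[-0.001,-0.003,0,0.5],[0,0,0,0],[-0.001,0.004,0,0],[-0.001,0.005,0,0],[0,0.002,0,0],[0,0,0,0],[0,0,0,0]]
  ]
}}

```text
clock: 12.75
eef_pos: [0.4197, -0.0614, 0.0364]
tool_rot: [0.998, 0.044, 0.034, 0.016]
ft_force: [-0.0, 0.3, -0.2]
grip_width: 0.0001
```

```bash
python3 -c "
from h import *
st()
shot('top','t8')
st();parcel('t8')
d=dict(np.load('pics/t8.npz'));P=cloud(d)
m=(abs(P[...,2]-.122)<.006)&(np.hypot(P[...,0]-.606,P[...,1]-.207)<.09)
print(cv2.minAreaRect(P[m][:,:2].astype(np.float32)))
m=(P[...,2]>.134)&(np.hypot(P[...,0]-.606,P[...,1]-.207)<.09)
print('btn/collar',P[m].mean(0),cv2.minEnclosingCircle(P[m][:,:2].astype(np.float32)))
h=cv2.cvtColor(d['image'],cv2.COLOR_RGB2HSV);w=m&(h[...,2]>150)
print('white',P[w].mean(0),np.median(P[w][:,2]),cv2.minEnclosingCircle(P[w][:,:2].astype(np.float32)),w.sum())
v,u=np.nonzero((h[...,2]>150)&(h[...,1]<50)&(np.hypot(P[...,0]-.606,P[...,1]-.207)<.05));print(u.mean(),v.mean(),ray(d,u.mean(),v.mean(),.139))
d=dict(np.load('pics/s6.npz'));im=d['image'];h=cv2.cvtColor(im,cv2.COLOR_RGB2HSV)
m=(h[...,2]>150)&(h[...,1]<60);m[:150]=0;m[165:]=0;m[:,:325]=0;m[:,355:]=0
v,u=np.nonzero(m);print('scene',u.mean(),v.mean(),len(u),ray(d,u.mean(),v.mean(),.137))
"
```

```text
t 12.75 p [ 0.4197 -0.0614  0.0364] yaw 5.07 tilt [0.0656 0.034 ] polar 0.1379 -166.85 j [ -7.6  15.3 -33.1  37.5  -1.1  77.4] F [-0.   0.3 -0.2] w 0.0001
t 12.8 p [ 0.4196 -0.0614  0.0364] yaw 5.07 tilt [0.0655 0.0341] polar 0.138 -166.85 j [ -7.6  15.3 -33.1  37.5  -1.1  77.4] F [-0.5 -0.2 -0.3] w 0.0002
parcel ((0.565860390663147, -0.029973983764648438), (0.07027841359376907, 0.14148731529712677), 77.12138366699219) n 1504 label centroid - parcel centre [0.00374516 0.01631057] 462 off axis 0.011860419196932485
notch phase 12.496324400257011
((0.6050738096237183, 0.2062911093235016), (0.05859951302409172, 0.08409000188112259), 77.22352600097656)
btn/collar [0.60491079 0.20630149 0.13963915] ((0.6062597632408142, 0.2065056413412094), 0.02160327136516571)
white [0.60538416 0.20746558 0.14253257] 0.14245795741703893 ((0.6049790978431702, 0.20733746886253357), 0.01181722804903984) 70
141.38571428571427 137.94285714285715 [0.6060343  0.20824229 0.139     ]
scene 341.4 154.19183673469388 245 [0.60743678 0.22046592 0.137     ]
```

Parcel −x is at 77.1° and scanner +x at 77.2°, so it is square, and the plate is still. The finger is free of the flank, so I lift straight out.

Request:
{"api": "send_rows", "payload": {
  "increments": [
    [[0,0,-0.008,0],[0,0,-0.015,0],[0,0,-0.02,0],[0,0,-0.025,0],[0,0,-0.025,0],[0,0,-0.025,0],[0,0,-0.02,0],[0,0,-0.01,0]]
  ]
}}

```text
clock: 13.6
eef_pos: [0.4069, -0.056, 0.1915]
tool_rot: [0.998, 0.044, 0.032, 0.015]
ft_force: [1.0, -0.6, -0.6]
grip_width: -0.0002
```

```bash
python3 -c "
from h import *
shot('top','t9')
parcel('t9')
to([.6055,.2065,.19])
"
```

```text
parcel ((0.5658132433891296, -0.02987074851989746), (0.07045599073171616, 0.14051179587841034), 77.10008239746094) n 1506 label centroid - parcel centre [0.00440685 0.01589747] 438 off axis 0.011813950453422541
notch phase 13.526336328176962
t 13.65 p [ 0.4077 -0.0561  0.1928] yaw 5.15 tilt [0.0641 0.0333] polar 0.1486 -169.88 j [ -7.1   2.5 -20.9  62.6  -1.1  77.8] F [ 0.8 -0.7  1.1] w -0.0002
tool shift [ 0.22   -0.2442  0.0088]
```

Request:
{"api": "send_rows", "payload": {
  "increments": [
    [[0.015,-0.018,0,0],[0.03,-0.033,0.001,0],[0.035,-0.038,0.001,0],[0.035,-0.038,0.001,0],[0.035,-0.038,0.001,0],[0.03,-0.033,0.001,0],[0.015,-0.018,0.001,0],[0.005,-0.006,0,0]]
  ]
}}

```text
clock: 14.45
eef_pos: [0.5888, 0.186, 0.1925]
tool_rot: [0.998, 0.042, 0.034, 0.016]
ft_force: [-0.4, 0.3, -0.5]
grip_width: 0.0002
```

```bash
python3 -c "
from h import *
shot('wrist','w10')
to([.6055,.2065,.17])
"
```

```text
t 14.5 p [0.5889 0.1862 0.1924] yaw 4.91 tilt [0.0667 0.0348] polar 0.219 80.84 j [ 18.9  26.   10.3  71.   -2.9 104. ] F [0.5 0.7 0.4] w -0.0001
tool shift [ 0.0168 -0.0196  0.0229]
```

View pics/w10.png

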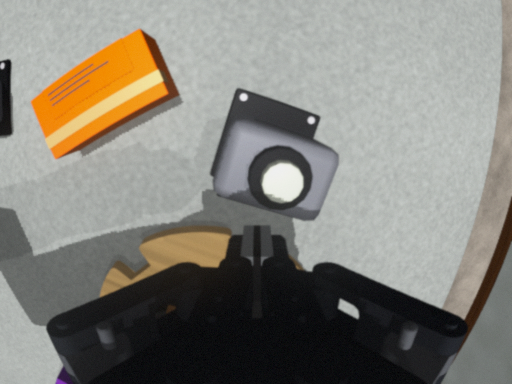

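Request:
{"api": "send_rows", "payload": {
  "increments": [
    [[0.005,-0.003,0,0],[0.006,-0.005,0.001,0],[0.006,-0.005,0.002,0],[0.004,-0.003,0.003,0],[0.001,0,0.004,0],[0,0,0.003,0],[0,0,0.002,0],[0,0,0,0]]
  ]
}}

```text
clock: 15.3
eef_pos: [0.6097, 0.1996, 0.1773]
tool_rot: [0.999, 0.04, 0.032, 0.017]
ft_force: [0.1, 0.6, -0.6]
grip_width: 0.0002
```

```bash
python3 -c "
from h import *
shot('wrist','w11')
d=shot('scene','s11')
im=cv2.imread('pics/s11.png')[110:220,280:400];cv2.imwrite('pics/s11c.png',cv2.resize(im,None,fx=5,fy=5))
to([.6055,.2065,.16])
"
```

```text
t 15.4 p [0.6099 0.1997 0.1777] yaw 4.62 tilt [0.0642 0.0366] polar 0.2364 76.32 j [ 19.5  29.4  13.5  71.1  -3.  104.9] F [ 0.5 -0.5 -0.5] w 0.0002
tool shift [-0.005  -0.0078  0.0172]
```

View pics/s11c.png

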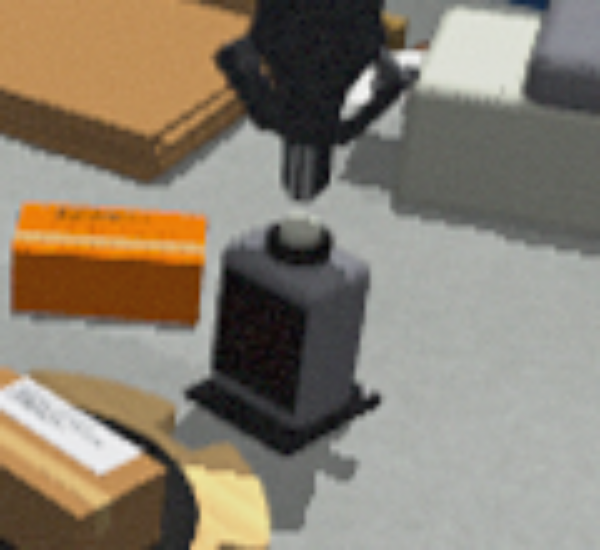

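View pics/w11.png

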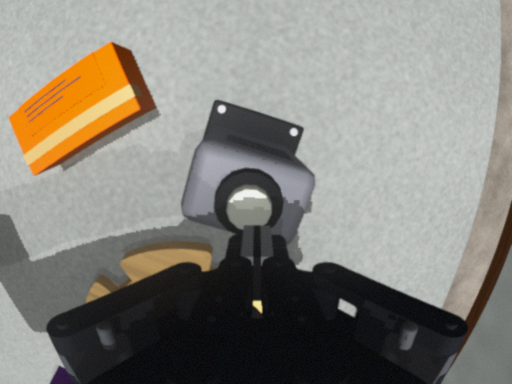

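Request:
{"api": "send_rows", "payload": {
  "increments": [
    [[0,-0.002,0.001,0],[0,-0.002,0.001,0],[0,-0.001,0.001,0],[0,0,0.002,0],[0,0,0.002,0],[0,0,0.002,0],[0,0,0.002,0],[0,0,0,0]]
  ]
}}

```text
clock: 16.2
eef_pos: [0.6102, 0.2051, 0.1662]
tool_rot: [0.999, 0.04, 0.033, 0.017]
ft_force: [0.0, 0.4, -0.3]
grip_width: 0.0
```

```bash
python3 -c "
from h import *
to([.6055,.2065,.16])
"
```

```text
t 16.2 p [0.6102 0.2051 0.1662] yaw 4.65 tilt [0.065  0.0363] polar 0.2417 76.55 j [ 19.9  30.   12.7  69.6  -3.  105.3] F [ 0.   0.4 -0.3] w 0.0
tool shift [-0.005  -0.002   0.0058]
```

Request:
{"api": "send_rows", "payload": {
  "increments": [
    [[0,0,0.002,0],[0,0,0.002,0],[0,0,0.002,0],[0,0,0.002,0],[0,0,0,0],[0,0,0,0],[0,0,0,0],[0,0,0,0]]
  ]
}}

```text
clock: 17.0
eef_pos: [0.6108, 0.2046, 0.1574]
tool_rot: [0.999, 0.04, 0.033, 0.017]
ft_force: [0.0, 0.3, 0.6]
grip_width: -0.0003
```

Request:
{"api": "send_rows", "payload": {
  "increments": [
    [[0,0,0.002,0],[0,0,0.002,0],[0,0,0.002,0],[0,0,0.002,0],[0,0,0.001,0],[0,0,0.001,0],[0,0,0.001,0],[0,0,0.001,0]]
  ]
}}

```text
clock: 17.8
eef_pos: [0.6115, 0.2047, 0.1494]
tool_rot: [0.998, 0.04, 0.035, 0.016]
ft_force: [-1.9, -0.7, 5.8]
grip_width: -0.0001
```

Request:
{"api": "send_rows", "payload": {
  "increments": [
    [[0,0,0.002,0],[0,0,0.003,0],[0,0,0.003,0],[0,0,0.004,0],[0,0,0.004,0],[0,0,0.004,0],[0,0,0.004,0],[0,0,0.004,0]]
  ]
}}

```text
clock: 18.6
eef_pos: [0.6115, 0.2046, 0.1491]
tool_rot: [0.998, 0.041, 0.043, 0.013]
ft_force: [-9.3, -2.6, 18.2]
grip_width: -0.0003
```

```bash
python3 -c "
from h import *
to([.6055,.2065,.16])
d=shot('scene','s12')
im=cv2.imread('pics/s12.png')[110:220,280:400];cv2.imwrite('pics/s12c.png',cv2.resize(im,None,fx=5,fy=5))
to([.6055,.2065,.16])
"
```

```text
t 18.6 p [0.6115 0.2046 0.1491] yaw 4.76 tilt [0.0841 0.0292] polar 0.2415 76.24 j [ 19.8  29.8   9.7  65.7  -2.9 105. ] F [-9.3 -2.6 18.2] w -0.0003
tool shift [-0.0048 -0.0021 -0.0114]
t 18.65 p [0.6114 0.2046 0.1491] yaw 4.77 tilt [0.0842 0.0291] polar 0.2416 76.24 j [ 19.8  29.8   9.7  65.6  -2.9 105. ] F [-8.9 -2.3 18.4] w -0.0001
tool shift [-0.0048 -0.002  -0.0114]
```

View pics/s12c.png

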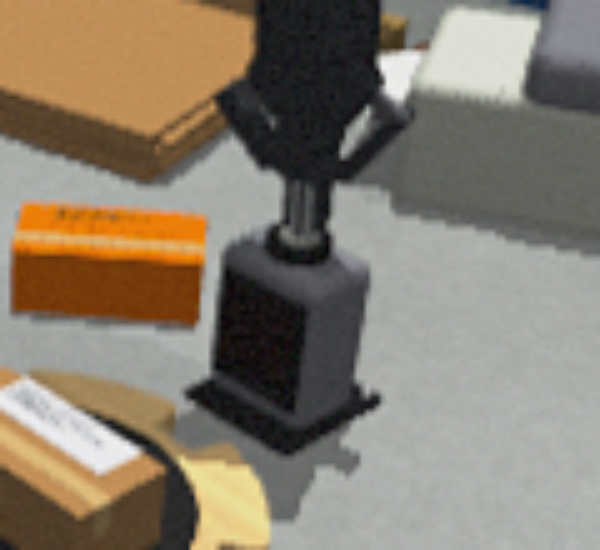

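Firm stop at TCP z 0.149 with 18 N, well over the 4 N needed. I'll verify by easing up slowly and reading the spring force.

Request:
{"api": "send_rows", "payload": {
  "increments": [
    [[0,0,-0.001,0],[0,0,-0.001,0],[0,0,0,0],[0,0,0,0],[0,0,0,0],[0,0,0,0],[0,0,0,0],[0,0,0,0]]
  ]
}}

```text
clock: 19.45
eef_pos: [0.6115, 0.2047, 0.1519]
tool_rot: [0.998, 0.041, 0.043, 0.013]
ft_force: [-1.1, 0.6, 2.5]
grip_width: 0.0001
```

```bash
python3 -c "
from h import *
st()
F=[]
for i in range(6): viewer.camera('top');F.append(bot.get_obs()['ft_force'][2])
print(np.round(F,2),np.mean(F));st()
"
```

```text
t 19.45 p [0.6115 0.2047 0.1519] yaw 4.76 tilt [0.0856 0.0289] polar 0.2416 76.23 j [ 19.8  29.7   9.9  65.9  -2.9 105. ] F [-1.1  0.6  2.5] w 0.0001
[1.63 2.59 1.88 2.12 1.44 2.61] 2.044779847351447
t 19.75 p [0.6115 0.2047 0.1522] yaw 4.76 tilt [0.086  0.0288] polar 0.2416 76.23 j [ 19.8  29.6   9.9  65.9  -2.9 105. ] F [-1.1 -0.6  2.6] w -0.0001
```

Request:
{"api": "send_rows", "payload": {
  "increments": [
    [[0,0,-0.001,0],[0,0,0,0],[0,0,0,0],[0,0,0,0],[0,0,0,0],[0,0,0,0],[0,0,0,0],[0,0,0,0]]
  ]
}}

```text
clock: 20.55
eef_pos: [0.6115, 0.2047, 0.1531]
tool_rot: [0.998, 0.041, 0.044, 0.013]
ft_force: [-0.6, 1.0, 2.6]
grip_width: 0.0001
```

```bash
python3 -c "
from h import *
F=[]
for i in range(6): viewer.camera('top');F.append(bot.get_obs()['ft_force'][2])
print(np.round(F,2),np.mean(F));st()
"
```

```text
[2.34 1.94 1.79 2.58 1.74 2.75] 2.19004474612898
t 20.85 p [0.6115 0.2047 0.1531] yaw 4.76 tilt [0.0859 0.0289] polar 0.2416 76.24 j [ 19.8  29.6   9.9  66.   -2.9 105. ] F [-0.7 -0.5  2.8] w -0.0
```

Contact force is still about 2 N at 4 mm above the stop, so there is more travel left above this point and the press reached full depth. Releasing now.

Request:
{"api": "send_rows", "payload": {
  "increments": [
    [[0,0,-0.003,0],[0,0,-0.006,0],[0,0,-0.012,0],[0,0,-0.018,0],[0,0,-0.02,0],[0,0,-0.02,0],[0,0,-0.015,0],[0,0,-0.005,0]]
  ]
}}

```text
clock: 21.65
eef_pos: [0.6017, 0.2066, 0.2578]
tool_rot: [0.998, 0.041, 0.043, 0.013]
ft_force: [0.8, -0.1, 0.7]
grip_width: 0.0001
```

Request:
{"api": "send_rows", "payload": {
  "increments": [
    [[-0.015,0.005,0,0],[-0.03,0.01,0,0],[-0.035,0.01,0,0],[-0.035,0.01,0,0],[-0.035,0.01,0,0],[-0.03,0.01,0,0],[-0.015,0.005,0,0],[0,0,0,0]]
  ]
}}

```text
clock: 22.45
eef_pos: [0.4055, 0.128, 0.2424]
tool_rot: [0.998, 0.041, 0.044, 0.013]
ft_force: [-0.3, 0.6, 0.3]
grip_width: -0.0001
```

```bash
python3 -c "
from h import *
st();shot('top','t13');shot('scene','s13');st();parcel('t13')
d=dict(np.load('pics/t13.npz'));P=cloud(d)
m=(P[...,2]>.134)&(np.hypot(P[...,0]-.606,P[...,1]-.207)<.05)
h=cv2.cvtColor(d['image'],cv2.COLOR_RGB2HSV);w=m&(h[...,2]>150)
print('white',P[w].mean(0),w.sum())
"
```

```text
t 22.45 p [0.4055 0.128  0.2424] yaw 4.75 tilt [0.0874 0.0289] polar 0.2168 133.23 j [ 19.5   1.8 -14.   69.8  -2.9 104.7] F [-0.3  0.6  0.3] w -0.0001
t 22.55 p [0.4079 0.1289 0.2428] yaw 4.76 tilt [0.0895 0.0284] polar 0.2159 132.6 j [ 19.5   2.  -13.7  69.7  -2.9 104.7] F [-0.2  0.4  0.5] w 0.0001
parcel ((0.5657963752746582, -0.029878024011850357), (0.07041125744581223, 0.14079897105693817), 77.19630432128906) n 1504 label centroid - parcel centre [0.00325318 0.01647005] 468 off axis 0.01179700588125018
notch phase 12.369712108024425
white [0.60531682 0.2075326  0.14232364] 69
```

View pics/t13.png

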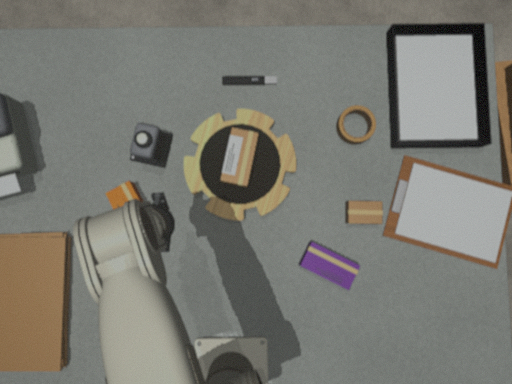

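View pics/s13.png

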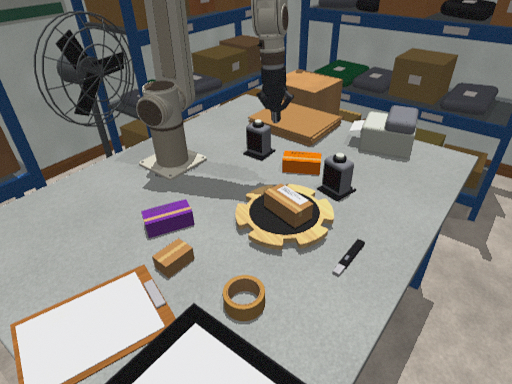

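The top view shows the label (232,155) facing scanner A (144,140). The button is up again: its top measures 0.1423 m, against 0.1425 m before the press. The gripper hangs free. Tape roll, small carton and knife are at their first pixels.

```bash
python3 -c "
from h import *
order.job_done()"
```

```text
the job is handed in; nothing more can be done
```

I pushed the turntable about 126° clockwise with the shut fingertips in one rim notch. Then I pressed the scanner's button to its stop, let it come up, moved the arm clear and handed the job in at about 22.5 s.

**Last checks that passed:**
- **Label direction:** it faces the scanner at 77.2°, and the scanner axis was measured at 76.7° and 77.2°, so the error is well under 1°.
- **Parcel:** it stands 12 mm from the turntable axis, and its pose did not change during the press.
- **Button:** it is up again, at the same measured height as before.
- **Bystanders:** the tape roll, small carton and knife look unmoved in the pictures.

**What disagreed or stayed indirect:**
- **Depth of the press:** I only inferred it. I felt a firm stop at 18 N, and there was still about 2 N of spring force 4 mm above that stop. The stop came about 3 mm higher than a fingertip 11 mm ahead of the TCP would give.
- **Button height:** the camera's depth reading of the button top was 142 mm, against the stated 139 mm.
- **Tool tilt:** the tool had drifted to about 5° of tilt by the end. I allowed for it when pressing.

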